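# Bolt the spice stand that has a jar in its stall

### The arm

A 6-joint arm with a two-finger parallel gripper is mounted at the origin on a cart in front of the work surface, level with it; the furniture and walls round the work are solid. World frame = base frame: x ahead of the robot, y to its left, z up, the work surface at z = 0. Lengths are in m, angles in rad, forces in N, time in s.
With the tool pointing down it reaches from about 0.35 to 0.975 m from the base axis. Payload 4.9 kg.
Tool frame: the origin (TCP) lies on the centre line of the jaws, within the pads' length; the fingertips stand ctrl.nose_length ahead of it and the grasp point (between the pads) lies 2 mm behind it (ctrl.nose_length is the distance from the TCP to the fingertips, in m); z points along the fingers, y is the direction in which the jaws open and shut (so a half turn about z gives the same grasp; the last joint's range is limited). The gripper opens to 85 mm and grips with 20 to 120 N. Pads are 22 mm wide; open, the fingers measure 114 mm over their backs; the gripper's body (76 mm by 85 mm) begins 54 mm behind the grasp point. The pads swing forward as they close: fully open they stand 13 mm farther back than shut.
Start: joints at [1.038, 0.053, 1.613, -0, 1.476, -0.119], TCP at [0.251, 0.572, 0.216] pointing down, gripper open.
Joint ranges: [-3.01, 3.01], [-1.01, 2.22], [0.06, 2.58], [-1.02, 4.17], [0.09, 2.62], [-3.14, 3.14]. Speed limits (rad/s): [2.57, 2.57, 3.14, 3.14, 3.14, 3.14].

### API

Orientations are given as a rotation vector (axis times angle).
In Python, from station import sensors, get_image, order, ctrl gives the robot as it stands.
- The arm moves only by the tool move_arm, never from a script. Its argument "increments" is a list of rows, each a list of 5 numbers: the shift along the tool's x, y, z in cm, then the turn about the tool's z in degrees, then the finger opening in cm, from 0 to 8.54. In form: [[dx, dy, dz, twist, gripper], ...]. A call has 1 to 5 rows; each row is the pose to reach, as a shift and turn from the pose commanded when the call began, along the tool's axes at that moment; what a row does not reach only later rows make up. A row lasts 1/8 s, in which the tool goes at most 62.5 mm and 10.7 degrees, less where a joint would pass 70% of its speed; a pose out of reach is approached as far as the arm can. A call with a gripper value outside its range is refused whole. The fingers move at their own pace and stop on an object; "newtons" is the grip in N (left out, the last holds). Time passes only in rows, so rows that repeat a pose let the fingers close. It gives the time, the measured TCP pose, the force and the opening at its end, in the units of the state.
- sensors.get_obs(): the state, without advancing time (a new reading comes with each control period).
- get_image(name): name is "scene" or "top" or "wrist"; returns a dict with "image" (480x640x3 uint8, red, green, blue), "K" (3x3 intrinsics, pixels), "R" (3x3) and "t" (3): a world point X has camera coordinates R X + t. Camera axes: x right, y down, z forward; pixel columns grow to the right and rows downward; lengths in m; the calibration is good to about 2 mm. A picture is of the moment at which its call begins. There is no depth.
- order.finish_job(): hands the job in, once; it reports no verdict.
The state is a dict: "t": time; "q": joint angles; "dq": joint speeds; "effort": joint torques, N m; "tool_pos": TCP position; "tool_rot": TCP orientation; "contact_force": force on the tool from outside, world axes, zero at the start; "wrist_torque": the same for the moment, N m; "opening": finger opening in m.
Only numpy, scipy, OpenCV 4.12 (cv2) and the standard library are available. Lean on these libraries where they do the work, as an engineer would, in place of code of your own. Each camera call takes 0.05 s, during which the arm holds its last target.

### The job

Two like wooden spice stands are on the worktop, each with a gate bolt drawn back. One stand has a jar in the narrow open-fronted stall at its left end, the other's stall is empty: shut the bolt of the stand with the jar in its stall. Lift the bolt by its upright grip so that its cross pin clears the hump, slide it across the stall, let it drop fully home in the second notch and let go; leave the other bolt and that jar where they are.

Things in the scene. Friction and masses are not known exactly. Their poses are not given: they have to be found in the camera images.
- stand_jar: Fixed wooden stand, 112x200x124 mm, jar in its stall. Origin: mid underside; x to its back, y left to its stall (y 34 to 86), z up. Bolt channel along y at x -35: floor z 80, 24 wide. Its front wall, 14 high, has notches at y -80 to -56 (drawn back) and -18 to 14 (shut, aim at -2), a hump between. A strap over it at y 19 to 31 lets the bolt rise 24 at most; open fork for the tip at y 86 to 100.
- bolt_jar: Its loose steel bolt, 0.1-0.2 kg, no spring. Origin: bar underside below the grip, at stand y -64 to -72 at first; y along the bar, the way it shuts; z up. Bar 14 wide, 16 high, y -12 to 104 mm. Pin 10x10 to the front, underside 2 up: lift over 12 mm (18 is good) to clear the hump. Grip 18 (x) x 28 (y), z 26 to 80: pinch it across x from above at z about 66; jars beside it reach z 25.
- bolt_empty: The like bolt, drawn back, of the other, like stand, whose stall is empty: leave it. Same shape, size and axes as the first bolt.
- stall_jar: Small glass spice jar with a pale cap, 39 mm across, 86 mm tall, in the stall of the stand to be bolted. Origin: centre of its underside; z up.
Things that resemble listed ones, but are neither listed nor needed, are in the scene too. What is shaped like the stall_jar but green or yellow is not meant.

How it is judged:
By the outcome, as a careful person would: the job done as asked, in the order asked, and still so for the second after the job is handed in, with the robot touching nothing.
It also fails if it takes over 35 s, if anything falls off the work surface, if the arm or the gripper's body presses on something with over 40 N, if the wrist force passes 120 N, or if a joint passes its speed limit or range.

## Working session

There is one attempt and no reset: what is moved stays moved. The work goes in short steps, Python scripts to look and compute and a tool call to move; the robot and the scene stay as the last step left them, time stands still between calls to the robot, and variables do not carry over. Pictures are saved under pics/ and viewed, and the job is handed in when it is done.

Besides the shell and the picture viewer there is one more tool, called after "Call:" as a command line: name --pt "numbers of a row" for each row, then --argument value for the rest. move_arm: Moves the arm, as the interface text tells. Its arguments: {"type":"object","properties":{"increments":{"type":"array"},"newtons":{"type":"number"}},"required":["increments"]}

```bash
mkdir -p pics; python3 - <<'E'
from station import sensors,get_image,order,ctrl
import cv2
o=sensors.get_obs();print({k:o[k] for k in('t','tool_pos','tool_rot','opening')},ctrl.nose_length)
for n in("scene","top","wrist"):
    d=get_image(n);cv2.imwrite(f"pics/{n}0.png",cv2.cvtColor(d["image"],cv2.COLOR_RGB2BGR));print(n,d["K"].tolist(),d["R"].tolist(),d["t"])
E
```

```text
{'t': 0.0, 'tool_pos': array([0.2509669 , 0.5716865 , 0.21435366]), 'tool_rot': array([-6.45236700e-01, -3.07390847e+00,  3.03004902e-03]), 'opening': 0.08587645571210795} 0.017
scene [[496.7622480227416, 0.0, 314.33276556159075], [0.0, 496.7622480227416, 243.31484259829367], [0.0, 0.0, 1.0]] [[0.502662456147336, -0.8644521905526406, -0.007270861618003059], [-0.5496366978200605, -0.31308884117547486, -0.7745158990884936], [0.6672555399465685, 0.39331639653101025, -0.6325126533362585]] [-0.3950689   0.27414819  0.68939395]
top [[481.9022524934756, 0.0, 315.81596713751446], [0.0, 481.9022524934756, 248.79197829935137], [0.0, 0.0, 1.0]] [[-0.06797493169990176, -0.9976788047132742, -0.004051084581395786], [-0.972502351550054, 0.0671650672127904, -0.22299782504750304], [0.2227522949152469, -0.011218572645095076, -0.9748105245317152]] [-0.14294756  0.49121093  0.84204062]
wrist [[343.0340336077604, 0.0, 318.64294374331587], [0.0, 343.0340336077604, 243.05390388852203], [0.0, 0.0, 1.0]] [[0.40192693265344726, 0.9156690004505806, -0.002241075997773707], [0.8746653988423514, -0.3832021505539895, 0.29684432263183014], [0.27095235905181553, -0.12126991970243038, -0.9549232564450526]] [-0.62472788 -0.03929883  0.37946463]
```

View pics/scene0.png

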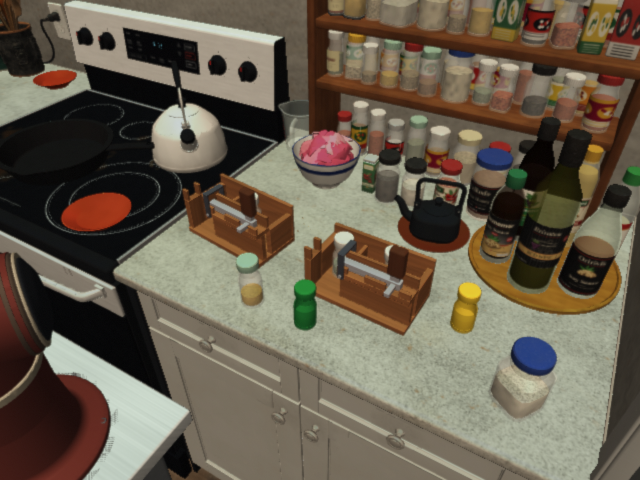

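View pics/top0.png

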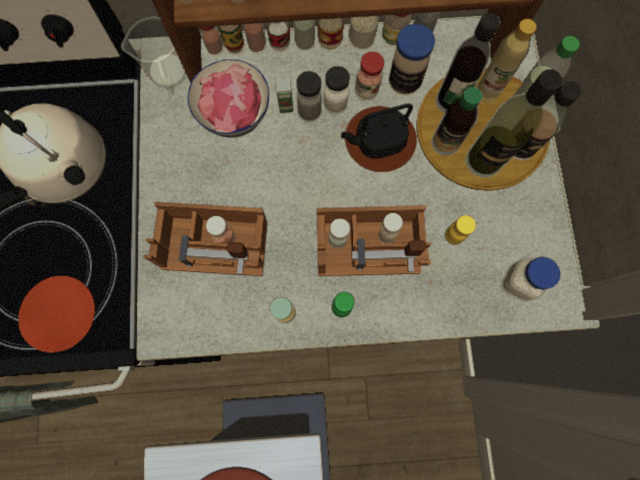

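View pics/wrist0.png

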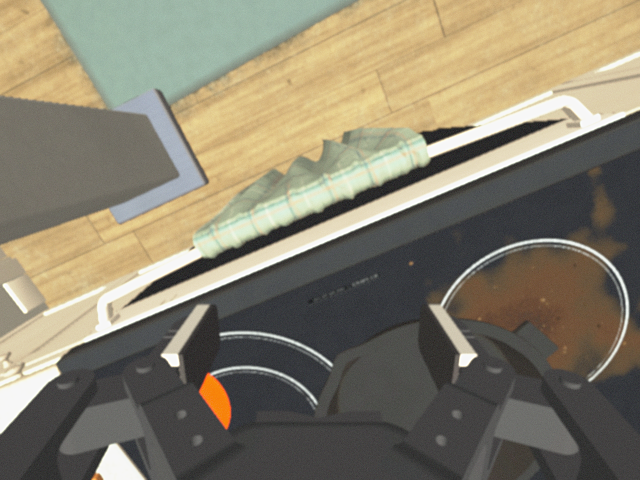

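The pictures show two stands. The right one in top (centre about 372,240) has a jar (340,232) in its left end. The left stand's (210,240) left end looks empty. I'll zoom in to check and to get corner points.

```bash
python3 - <<'E'
import cv2
a=cv2.imread("pics/top0.png")[190:290,305:440];cv2.imwrite("pics/topz.png",cv2.resize(a,None,fx=5.5,fy=5.5,interpolation=cv2.INTER_CUBIC))
a=cv2.imread("pics/scene0.png")[215:335,290:450];cv2.imwrite("pics/scz.png",cv2.resize(a,None,fx=5,fy=5,interpolation=cv2.INTER_CUBIC))
a=cv2.imread("pics/scene0.png")[165:270,170:310];cv2.imwrite("pics/scz2.png",cv2.resize(a,None,fx=5,fy=5,interpolation=cv2.INTER_CUBIC))
E
```

```text
(no output)
```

View pics/topz.png

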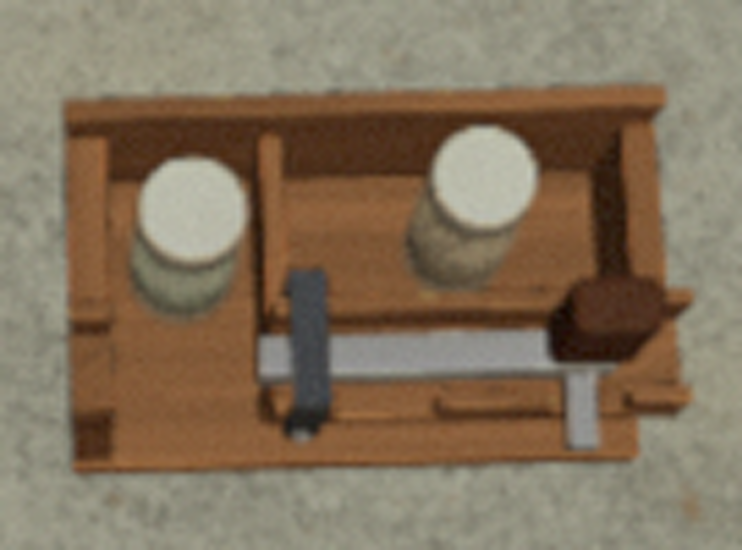

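View pics/scz.png

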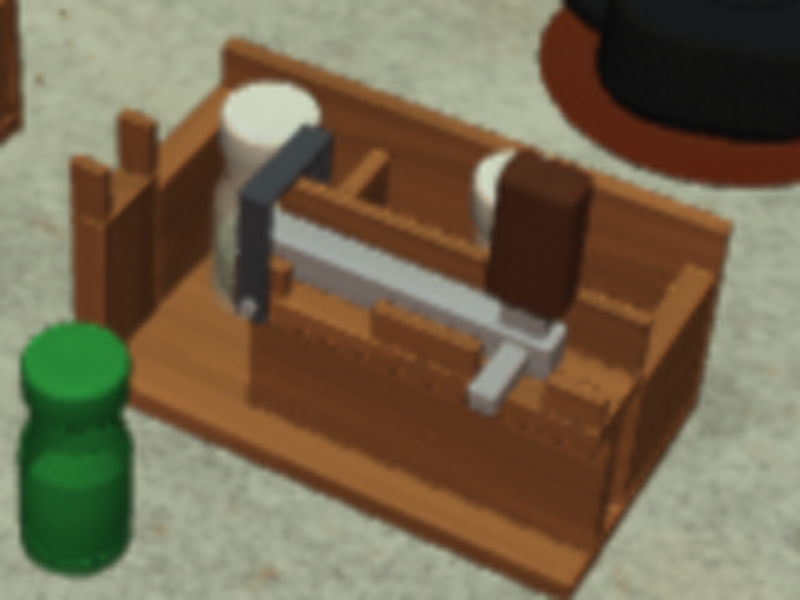

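View pics/scz2.png

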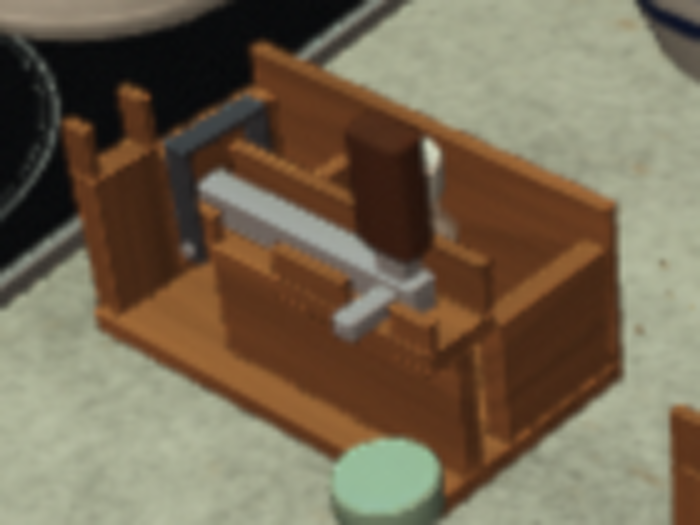

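```bash
cat > h.py <<'E'
import numpy as np,cv2
from station import sensors,get_image,ctrl
from scipy.optimize import least_squares
def proj(d,X):
    c=np.asarray(X)@np.array(d["R"]).T+np.array(d["t"]); p=c@np.array(d["K"]).T; return p[...,:2]/p[...,2:]
def world(p,X):
    c,s=np.cos(p[2]),np.sin(p[2]);X=np.atleast_2d(X)
    return np.c_[p[0]+c*X[:,0]-s*X[:,1],p[1]+s*X[:,0]+c*X[:,1],X[:,2]]
E
python3 - <<'E'
from h import *
T=get_image("top");S=get_image("scene")
tz=lambda u,v:(305+u/5.5,190+v/5.5); sz=lambda u,v:(290+u/5,215+v/5)
# params x,y,yaw,h(back), bolt y
def pts(p):
    m=.001;h=p[3]
    st=[[-56,-100,0],[-56,100,0],[56,100,h*1e3],[56,-100,h*1e3],[-35,p[4]*1e3,160]]
    return world(p,np.array(st)*m)
om=np.array([tz(637,460),tz(75,470),tz(65,100),tz(663,88),tz(620,303),sz(568,597),sz(228,40),sz(732,225),sz(547,170)])
def f(p):
    P=pts(p);return (np.r_[proj(T,P),proj(S,P[[0,2,3,4]])]-om).ravel()
r=least_squares(f,[.45,.0,0,.1,-.068],x_scale=.01);print(r.x.round(4));print(r.fun.reshape(-1,2).round(1))
def g(X):return np.r_[proj(T,X)-om[4],proj(S,X)-om[8]]
q=least_squares(g,[.4,-.1,.16]);print("grip top triang",q.x,q.fun.round(2),"model",pts(r.x)[4])
E
```

```text
[ 0.4904 -0.2804 -0.0414  0.0859 -0.0646]
[[-0.2 -0.6]
 [-0.3  0.3]
 [-0.1 -0.6]
 [ 0.2 -1.4]
 [ 0.6 -1.1]
 [-0.5  2.5]
 [-0.4  0.2]
 [-0.2  0.6]
 [-0.7  0.2]]
grip top triang [ 0.45188658 -0.34346553  0.16048301] [ 0.77 -0.63 -0.89  0.25] model [ 0.45274881 -0.34342554  0.16      ]
```

```bash
cat >> h.py <<'E'
from scipy.spatial.transform import Rotation as Ro
def to(target,yaw=-0.0414):
    o=sensors.get_obs();R=Ro.from_rotvec(o["tool_rot"]).as_matrix();d=R.T@(np.array(target)-o["tool_pos"])*100
    ty=R[:,1]; ang=np.arctan2(ty[1],ty[0]); e=(yaw-ang+np.pi/2)%np.pi-np.pi/2  # world-z rotation of tool y
    tw=-np.degrees(e) # tool z points down
    print("t",o["t"],"pos",o["tool_pos"].round(4),"shift cm",d.round(2),"twist",tw.round(2),"open",round(o["opening"],4),"F",o["contact_force"].round(2),"q6",o["q"][5].round(2),"tool z",R[:,2].round(3))
E
python3 - <<'E'
from h import *
to([.4527,-.3434,.23]);to([.42,.1,.23])
E
```

```text
t 0.25 pos [0.2511 0.572  0.215 ] shift cm [-55.26 -75.71  -1.43] twist 68.66 open 0.0854 F [ 0.76 -0.06  0.47] q6 -0.12 tool z [-0.001 -0.001 -1.   ]
t 0.25 pos [0.2511 0.572  0.215 ] shift cm [-34.44 -36.43  -1.47] twist 68.66 open 0.0854 F [ 0.76 -0.06  0.47] q6 -0.12 tool z [-0.001 -0.001 -1.   ]
```

Call:
move_arm --pt "-4 -4 -1.5 10 8.54" --pt "-8 -8.5 -1.5 20 8.54" --pt "-12 -13 -1.5 30 8.54" --pt "-16 -17 -1.5 40 8.54" --pt "-20 -21 -1.5 50 8.54"

```text
t: 0.88
tool_pos: [0.3502, 0.2979, 0.2307]
tool_rot: [1.891, 2.509, 0.001]
contact_force: [0.4, 0.3, -0.2]
opening: 0.0856
```

```bash
python3 - <<'E'
from h import *
to([.4527,-.3434,.20]);to([.42,.1,.23])
E
```

```text
t 0.875 pos [0.3502 0.2979 0.2307] shift cm [-64.47  -7.82   3.06] twist 18.36 open 0.0856 F [ 0.36  0.33 -0.19] q6 0.26 tool z [ 0.001  0.    -1.   ]
t 0.875 pos [0.3502 0.2979 0.2307] shift cm [-20.94   1.26   0.07] twist 18.36 open 0.0856 F [ 0.36  0.33 -0.19] q6 0.26 tool z [ 0.001  0.    -1.   ]
```

Call:
move_arm --pt "-6 0 0 9 8.54" --pt "-12 0 0 18.4 8.54" --pt "-18 -0.5 0 18.4 8.54" --pt "-24 -1 0 18.4 8.54" --pt "-30 -1.5 0 18.4 8.54"

```text
t: 1.5
tool_pos: [0.4198, 0.0054, 0.2308]
tool_rot: [2.261, 2.179, 0.001]
contact_force: [0.9, 0.0, -0.4]
opening: 0.0858
```

```bash
python3 - <<'E'
from h import *
to([.4527,-.3434,.20])
E
```

```text
t 1.5 pos [0.4198 0.0054 0.2308] shift cm [-34.74   4.57   3.09] twist 0.26 open 0.0858 F [ 0.92  0.02 -0.4 ] q6 -0.13 tool z [ 0.001 -0.    -1.   ]
```

Call:
move_arm --pt "-6 1 0 0.3 8.54" --pt "-12 2 0 0.3 8.54" --pt "-18 3 0 0.3 8.54" --pt "-24 3.8 0 0.3 8.54" --pt "-29 4.4 0 0.3 8.54"

```text
t: 2.12
tool_pos: [0.4528, -0.2864, 0.2305]
tool_rot: [2.269, 2.173, 0.0]
contact_force: [0.2, 0.4, -0.2]
opening: 0.0851
```

```bash
python3 - <<'E'
from h import *
d=get_image("wrist");im=cv2.cvtColor(d["image"],cv2.COLOR_RGB2BGR);cv2.imwrite("pics/w1.png",im)
d=get_image("wrist")
p=[.4904,-.2804,-.0414]
print(proj(d,world(p,np.array([[-35,-64.6,160],[-35,-78.6,160],[-35,-50.6,160],[-44,-64.6,160],[-26,-64.6,160],[-35,25,124],[-56,-100,0],[56,-100,85.9],[56,100,85.9]])/1e3)).round(1))
to([.4527,-.3434,.20])
E
```

```text
[[320.9 316. ]
 [321.  332.4]
 [320.9 299.1]
 [308.9 316.1]
 [333.  316. ]
 [320.3 188.8]
 [303.2 275.8]
 [413.1 309.7]
 [432.4  88.2]]
t 2.225 pos [ 0.4525 -0.288   0.2301] shift cm [-5.53  0.28  3.02] twist -0.32 open 0.0854 F [ 0.16 -0.2   0.27] q6 -0.66 tool z [-0.001 -0.001 -1.   ]
```

View pics/w1.png

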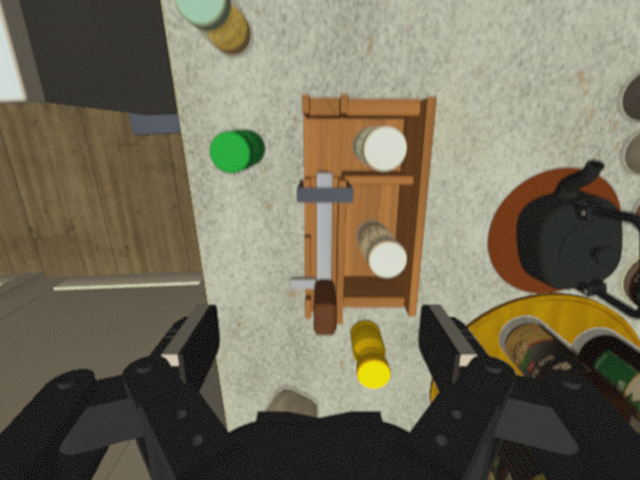

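Call:
move_arm --pt "-3 0.1 0 0 8.54" --pt "-5.6 0.3 1 0 8.54" --pt "-5.6 0.3 4 0 8.54" --pt "-5.6 0.3 7 0 8.54" --pt "-5.6 0.3 8.6 0 8.54"

```text
t: 2.85
tool_pos: [0.453, -0.3388, 0.1425]
tool_rot: [-2.265, -2.173, -0.0]
contact_force: [0.4, -0.8, 0.1]
opening: 0.0853
```

```bash
python3 - <<'E'
from h import *
for n in("wrist","scene"):
    d=get_image(n);im=cv2.cvtColor(d["image"],cv2.COLOR_RGB2BGR);cv2.imwrite(f"pics/{n}2.png",im)
to([.4535,-.3444,.144])
E
```

```text
t 2.95 pos [ 0.4528 -0.3387  0.1424] shift cm [-0.57  0.1  -0.16] twist -0.01 open 0.0856 F [ 0.05  1.11 -0.2 ] q6 -0.73 tool z [-0.003  0.003 -1.   ]
```

View pics/wrist2.png

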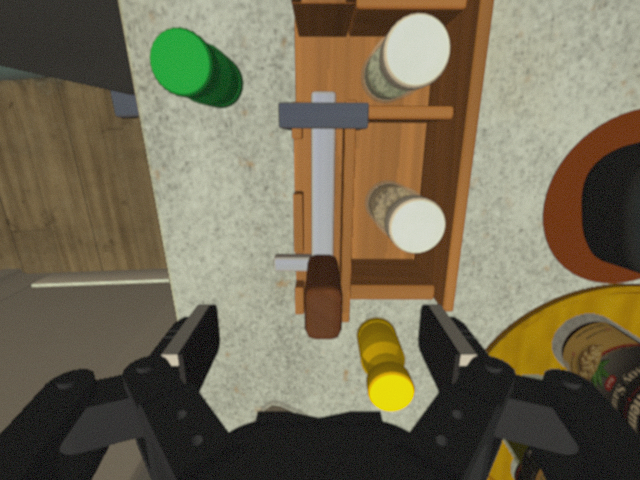

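View pics/scene2.png

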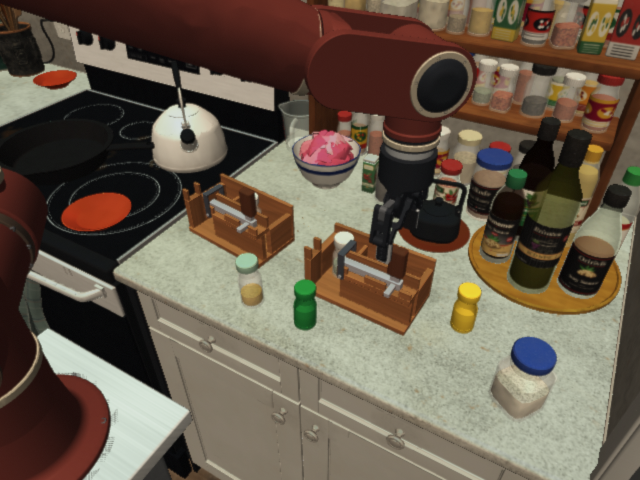

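```bash
python3 - <<'E'
from h import *
o=sensors.get_obs();P=o["tool_pos"]
R=Ro.from_rotvec(o["tool_rot"]).as_matrix()
X=np.array([P,P+R@[0,0,.017],P+R@[0,.043,.004],P+R@[0,-.043,.004],[.4535,-.3444,.16]])
for n in("scene","wrist"):
    print(n,proj(get_image(n),X).round(0).tolist())
a=cv2.imread("pics/scene2.png")[180:330,300:460];cv2.imwrite("pics/s2z.png",cv2.resize(a,None,fx=4,fy=4,interpolation=cv2.INTER_CUBIC))
to([.4535,-.3444,.144])
E
```

```text
scene [[395.0, 257.0], [394.0, 265.0], [406.0, 244.0], [382.0, 275.0], [399.0, 249.0]]
wrist [[315.0, 292.0], [315.0, 278.0], [398.0, 288.0], [233.0, 288.0], [317.0, 319.0]]
t 3.05 pos [ 0.4541 -0.3401  0.1454] shift cm [-0.44 -0.04  0.14] twist -0.01 open 0.0855 F [ 0.42 -0.47 -0.73] q6 -0.73 tool z [ 0.001 -0.001 -1.   ]
```

View pics/s2z.png

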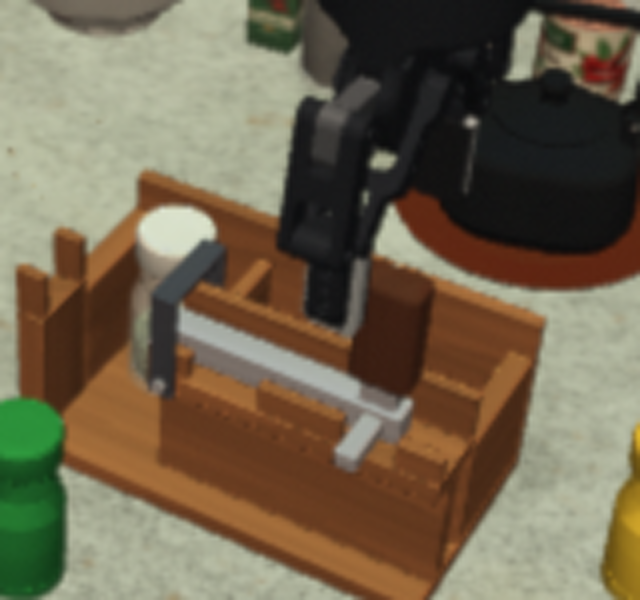

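```bash
python3 - <<'E'
import cv2
a=cv2.imread("pics/wrist2.png")[280:420,130:510];cv2.imwrite("pics/w2z.png",cv2.resize(a,None,fx=2,fy=2,interpolation=cv2.INTER_CUBIC))
a=cv2.imread("pics/scene2.png")[180:270,350:430];cv2.imwrite("pics/s2zz.png",cv2.resize(a,None,fx=6.5,fy=6.5,interpolation=cv2.INTER_CUBIC))
E
```

```text
(no output)
```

View pics/w2z.png

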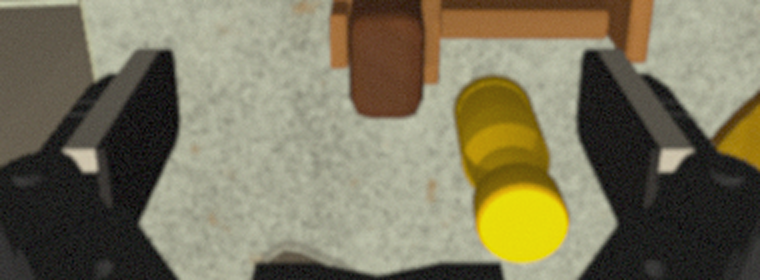

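View pics/s2zz.png

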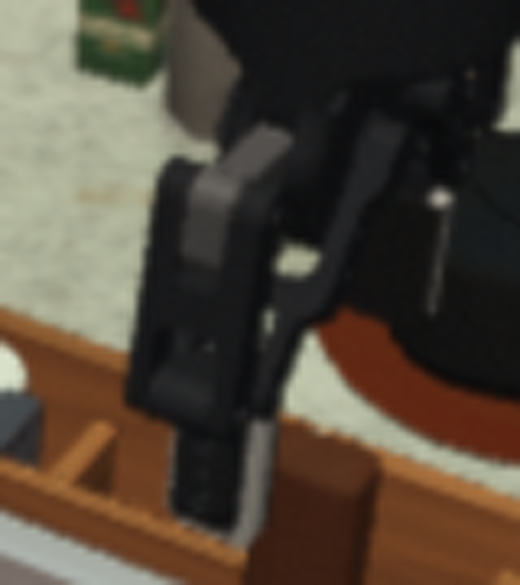

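```bash
python3 - <<'E'
from h import *
o=sensors.get_obs();P=np.array([.4535,-.339,.1435])
R=Ro.from_rotvec(o["tool_rot"]).as_matrix()
S=get_image("scene");W=get_image("wrist")
print("camW",-np.array(W["R"]).T@W["t"])
for dz in (.017,.004,-.01,-.02,-.03):
    print(dz,"wrist",proj(W,P+R@[.011,-.043,dz]).round(0),proj(W,P+R@[.011,.043,dz]).round(0),"scene",proj(S,P+R@[-.011,-.043,dz]).round(0))
to([.4535,-.3444,.144])
E
```

```text
camW [ 0.45846376 -0.26380955  0.30414131]
0.017 wrist [237. 258.] [393. 258.] scene [388. 283.]
0.004 wrist [231. 267.] [398. 267.] scene [389. 277.]
-0.01 wrist [224. 277.] [405. 277.] scene [390. 270.]
-0.02 wrist [218. 286.] [410. 286.] scene [391. 265.]
-0.03 wrist [211. 296.] [416. 296.] scene [391. 260.]
t 3.15 pos [ 0.4545 -0.3407  0.1464] shift cm [-0.38 -0.09  0.24] twist -0.02 open 0.0856 F [0.33 0.22 1.19] q6 -0.73 tool z [ 0.002 -0.002 -1.   ]
```

The fingertips look about 25–30 mm higher than the nominal numbers in both pictures. I'll close partly (no contact) and look again.

Call:
move_arm --pt "-0.5 0 0 0 4" --pt "-0.5 0 0 0 4" --pt "-0.5 0 0 0 4"

```text
t: 3.52
tool_pos: [0.4535, -0.3453, 0.1449]
tool_rot: [2.268, 2.174, 0.0]
contact_force: [0.2, -0.8, 0.5]
opening: 0.0403
```

```bash
python3 - <<'E'
from h import *
for n in("wrist","scene"):
    d=get_image(n);im=cv2.cvtColor(d["image"],cv2.COLOR_RGB2BGR);cv2.imwrite(f"pics/{n}3.png",im)
a=cv2.imread("pics/wrist3.png")[200:420,130:510];b=cv2.imread("pics/scene3.png")[180:300,340:450]
cv2.imwrite("pics/w3z.png",cv2.resize(a,None,fx=2,fy=2,interpolation=cv2.INTER_CUBIC))
cv2.imwrite("pics/s3z.png",cv2.resize(b,None,fx=5,fy=5,interpolation=cv2.INTER_CUBIC))
to([.4535,-.3444,.144])
E
```

```text
t 3.625 pos [ 0.4534 -0.3451  0.1446] shift cm [0.07 0.   0.06] twist -0.04 open 0.04 F [ 0.15 -0.2  -0.55] q6 -0.74 tool z [ 0.  0. -1.]
```

View pics/w3z.png

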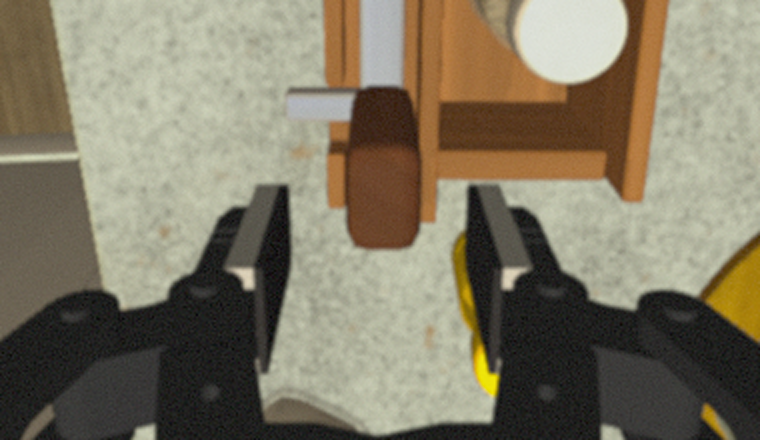

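View pics/s3z.png

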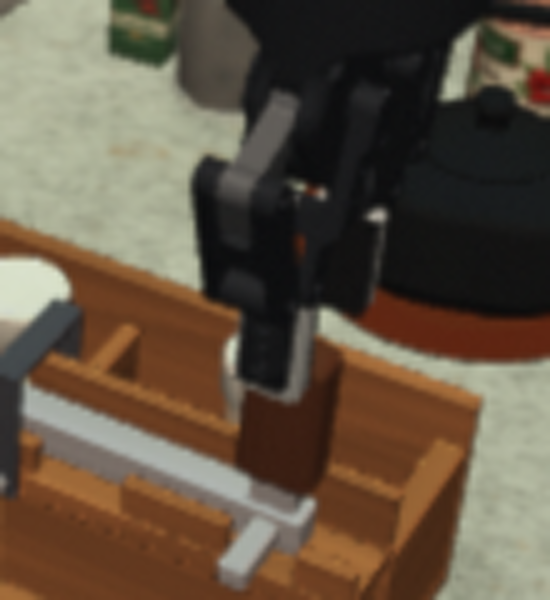

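```bash
python3 - <<'E'
from h import *
S=get_image("scene");W=get_image("wrist")
def ray(d,u,v):
    R=np.array(d["R"]);c=-R.T@d["t"];r=R.T@np.linalg.inv(d["K"])@[u,v,1];return c,r
c,r=ray(W,130+378/2,200+187/2)
for dep in(.14,.15,.16,.17):print("tip +y corner depth",dep,(c+r*dep).round(4))
c,r=ray(W,130+384/2,200+195/2);print("griptop",(c+r*(.16-c[2])/r[2]).round(4))
c,r=ray(S,394.6,259)
for x in (.42,.425,.43,.435):print("front tip scene",(c+r*(x-c[0])/r[0]).round(4))
to([.4535,-.3444,.144])
E
```

```text
tip +y corner depth 0.14 [ 0.4553 -0.33    0.1752]
tip +y corner depth 0.15 [ 0.4551 -0.3343  0.1661]
tip +y corner depth 0.16 [ 0.4549 -0.3387  0.157 ]
tip +y corner depth 0.17 [ 0.4547 -0.3431  0.1479]
griptop [ 0.4563 -0.3393  0.16  ]
front tip scene [ 0.42   -0.3499  0.1678]
front tip scene [ 0.425  -0.3482  0.1633]
front tip scene [ 0.43   -0.3466  0.1588]
front tip scene [ 0.435  -0.3449  0.1543]
t 3.725 pos [ 0.4534 -0.3451  0.1446] shift cm [0.07 0.   0.06] twist -0.04 open 0.04 F [ 0.21 -0.09 -0.99] q6 -0.74 tool z [-0.  0. -1.]
```

Call:
move_arm --pt "0.3 0.1 1 0 4" --pt "0.3 0.1 1.5 0 4" --pt "0.3 0.1 1.5 0 4"

```text
t: 4.1
tool_pos: [0.4541, -0.3416, 0.1284]
tool_rot: [-2.266, -2.173, 0.0]
contact_force: [0.0, 1.0, -0.3]
opening: 0.0401
```

```bash
cat > look.py <<'E'
from h import *
import sys
k=sys.argv[1]
for n in("wrist","scene"):
    d=get_image(n);cv2.imwrite(f"pics/{n}{k}.png",cv2.cvtColor(d["image"],cv2.COLOR_RGB2BGR))
a=cv2.imread(f"pics/wrist{k}.png")[200:420,130:510];b=cv2.imread(f"pics/scene{k}.png")[180:320,300:450]
a=cv2.resize(a,(380,220));b=cv2.resize(b,(407,380),interpolation=cv2.INTER_CUBIC)
c=np.zeros((380,790,3),np.uint8);c[:220,:380]=a;c[:,383:]=b;cv2.imwrite(f"pics/c{k}.png",c)
to([.4535,-.3444,.144])
E
python3 look.py 4
```

```text
t 4.2 pos [ 0.4546 -0.3421  0.1294] shift cm [-0.23 -0.1  -1.46] twist -0.03 open 0.0402 F [ 0.02 -0.24  0.1 ] q6 -0.73 tool z [-0.  0. -1.]
```

View pics/c4.png

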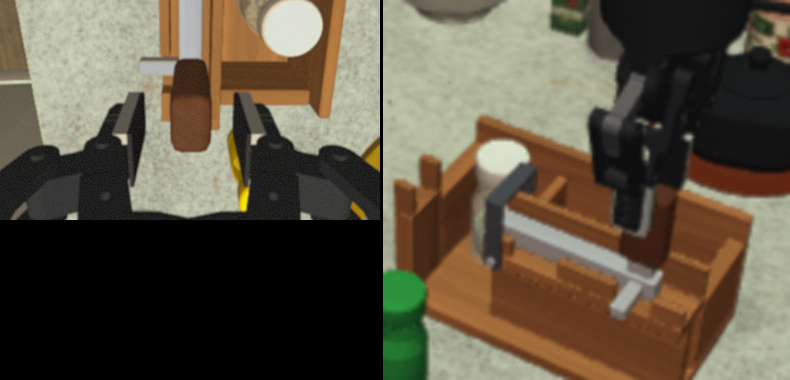

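Call:
move_arm --pt "0 0.1 0.8 0 4" --pt "0 0.1 1.4 0 4" --pt "0 0.1 1.4 0 4"

```text
t: 4.58
tool_pos: [0.4551, -0.3417, 0.1145]
tool_rot: [-2.266, -2.173, 0.0]
contact_force: [0.1, -0.8, 0.0]
opening: 0.0402
```

```bash
python3 look.py 5
```

```text
t 4.675 pos [ 0.4555 -0.3422  0.1154] shift cm [-0.23 -0.19 -2.86] twist -0.04 open 0.0401 F [0.07 0.26 0.01] q6 -0.73 tool z [-0.  0. -1.]
```

View pics/c5.png

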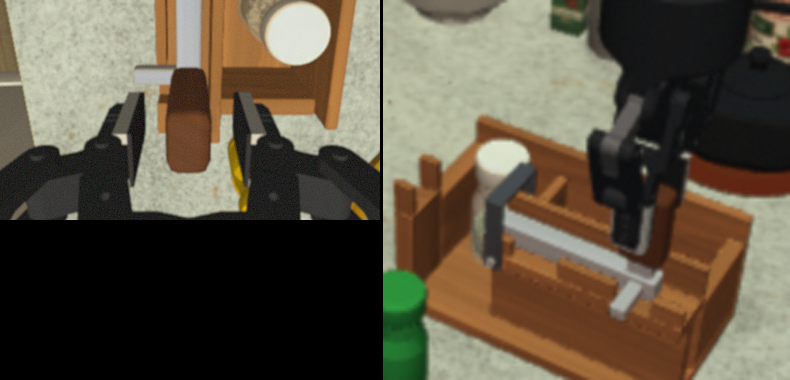

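Call:
move_arm --pt "0 0 0 0 1.2" --pt "0 0 0 0 1.2" --pt "0 0 0 0 1.2" --pt "0 0 0 0 1.2" --newtons 50

```text
t: 5.18
tool_pos: [0.4558, -0.3425, 0.116]
tool_rot: [2.267, 2.174, -0.0]
contact_force: [-0.2, -1.2, 1.6]
opening: 0.0171
```

```bash
python3 look.py 6
```

```text
t 5.275 pos [ 0.4558 -0.3425  0.116 ] shift cm [-0.2  -0.22 -2.8 ] twist -0.04 open 0.0173 F [ 0.55 -0.87  1.98] q6 -0.73 tool z [ 0.    -0.001 -1.   ]
```

View pics/c6.png

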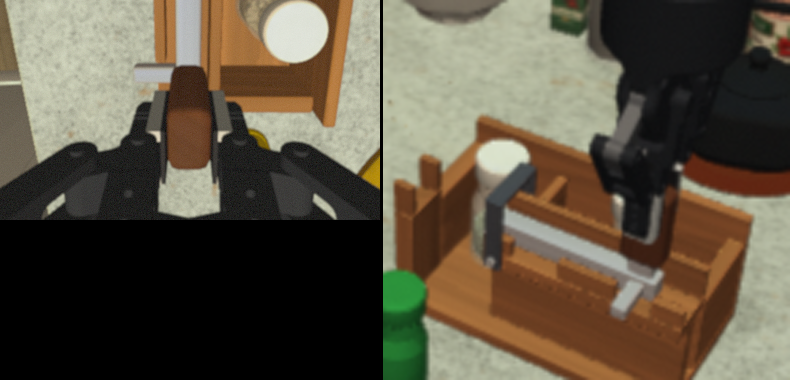

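Call:
move_arm --pt "0 0 -0.6 0 1.2" --pt "0 0 -1.2 0 1.2" --pt "0 0 -1.8 0 1.2" --pt "0 0 -1.8 0 1.2"

```text
t: 5.78
tool_pos: [0.456, -0.3425, 0.1345]
tool_rot: [2.267, 2.173, 0.0]
contact_force: [0.1, -0.6, -1.5]
opening: 0.0174
```

```bash
python3 look.py 7
```

```text
t 5.875 pos [ 0.4556 -0.3422  0.1336] shift cm [-0.23 -0.2  -1.04] twist -0.04 open 0.0172 F [-0.46  0.23 -1.21] q6 -0.73 tool z [ 0.  0. -1.]
```

View pics/c7.png

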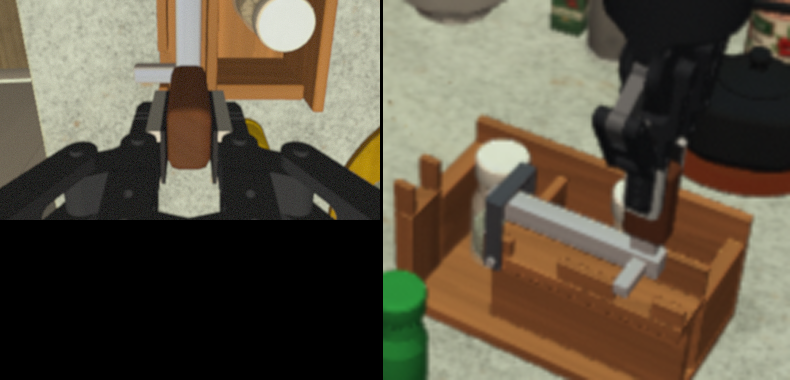

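Call:
move_arm --pt "1 0 0 0 1.2" --pt "2.2 0 0 0 1.2" --pt "3.4 0 0 0 1.2" --pt "4.4 0 0 0 1.2" --pt "4.4 0 0 0 1.2"

```text
t: 6.5
tool_pos: [0.4575, -0.2974, 0.1336]
tool_rot: [2.266, 2.176, -0.0]
contact_force: [-0.8, -0.6, -1.9]
opening: 0.0172
```

```bash
python3 look.py 8
```

```text
t 6.6 pos [ 0.4575 -0.2982  0.1338] shift cm [-4.63 -0.21 -1.02] twist -0.02 open 0.017 F [ 0.41  0.63 -1.19] q6 -0.67 tool z [ 0. -0. -1.]
```

View pics/c8.png

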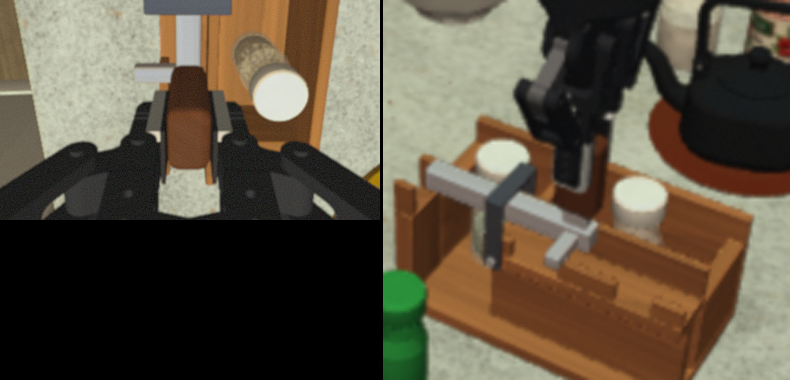

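Call:
move_arm --pt "0.8 0 0 0 1.2" --pt "1.6 0 0 0 1.2" --pt "2.0 0 0 0 1.2" --pt "2.0 0 0 0 1.2"

```text
t: 7.1
tool_pos: [0.4583, -0.2779, 0.1336]
tool_rot: [2.267, 2.175, -0.0]
contact_force: [-0.5, 0.4, -0.8]
opening: 0.0168
```

```bash
python3 look.py 9; python3 - <<'E'
from h import *
S=get_image("scene");p=[.4904,-.2804,-.0414]
print("pin front-tip pred y=-2 lifted 18", proj(S,world(p,np.array([[-52,-2,80+18+7],[-35,102,80+18+8]])/1e3)))
a=cv2.imread("pics/scene9.png")[200:310,290:410];cv2.imwrite("pics/s9z.png",cv2.resize(a,None,fx=6,fy=5.4,interpolation=cv2.INTER_CUBIC))
E
```

```text
t 7.2 pos [ 0.4583 -0.2783  0.1337] shift cm [-6.63 -0.2  -1.03] twist -0.03 open 0.0172 F [0.25 0.2  0.3 ] q6 -0.64 tool z [ 0. -0. -1.]
pin front-tip pred y=-2 lifted 18 [[355.52636408 267.76031201]
 [307.54194032 240.33052709]]
```

View pics/c9.png

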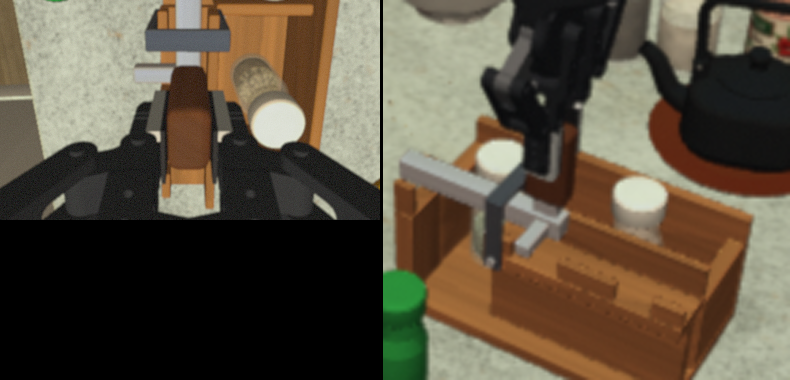

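View pics/s9z.png

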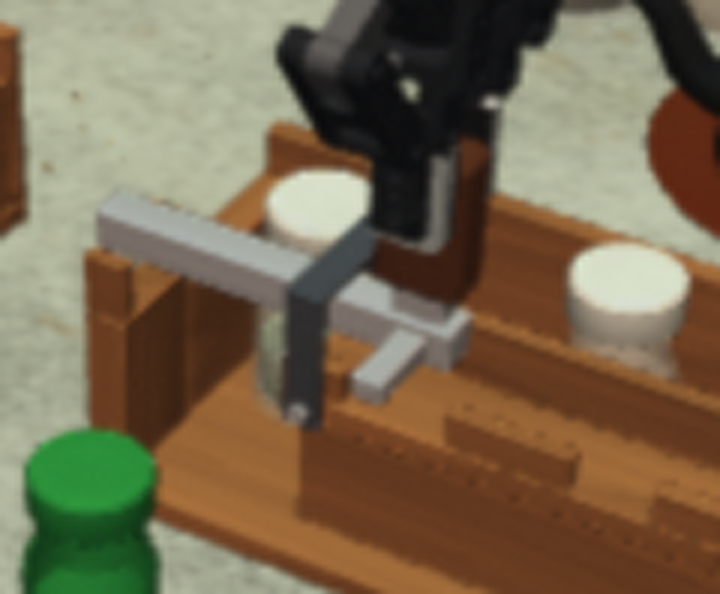

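```bash
python3 - <<'E'
from h import *
S=get_image("scene");p=[.4904,-.2804,-.0414]
def z(X):
    q=proj(S,world(p,np.array(X)/1e3));return np.c_[(q[:,0]-290)*6,(q[:,1]-200)*5.4].round(0).tolist()
for x in(-47,-52):print(x,z([[x,14,94],[x,-18,94],[x,-56,94],[x,-80,94]]))
print("pin corners y -2:",z([[-52,3,110],[-52,-7,110],[-52,-7,100],[-52,3,100]]))
print("strap",z([[-35,31,124],[-35,19,124]]),"bar end right top",z([[-42,-14,114],[-28,-14,114]]),"tip",z([[-42,102,114],[-28,102,114]]))
print("strap foot/other",z([[-56,-100,0]]))
for b in(0,): to([.4583,-.2783,.1157])
E
```

```text
-47 [[349.0, 365.0], [452.0, 403.0], [579.0, 449.0], [661.0, 479.0]]
-52 [[340.0, 374.0], [443.0, 412.0], [570.0, 459.0], [653.0, 490.0]]
pin corners y -2: [[378.0, 348.0], [410.0, 359.0], [409.0, 384.0], [376.0, 372.0]]
strap [[321.0, 249.0], [359.0, 263.0]] bar end right top [[452.0, 339.0], [476.0, 313.0]] tip [[91.0, 210.0], [118.0, 187.0]]
strap foot/other [[679.0, 739.0]]
t 7.3 pos [ 0.4583 -0.2784  0.1337] shift cm [0.01 0.   1.8 ] twist -0.05 open 0.0171 F [ 0.29 -0.68 -0.86] q6 -0.64 tool z [ 0. -0. -1.]
```

The bar end, tip and pin edges all put the bolt at stand y of about -2 mm. The pin is simply longer than I had modelled. I'll lower it next.

Call:
move_arm --pt "0 0 0.6 0 1.2" --pt "0 0 1.2 0 1.2" --pt "0 0 1.7 0 1.2" --pt "0 0 1.7 0 1.2"

```text
t: 7.8
tool_pos: [0.4582, -0.2782, 0.1162]
tool_rot: [-2.267, -2.174, 0.0]
contact_force: [-0.1, 0.5, -0.9]
opening: 0.0173
```

```bash
python3 look.py 10
```

```text
t 7.9 pos [ 0.4582 -0.2782  0.1163] shift cm [-6.63 -0.19 -2.77] twist -0.04 open 0.0171 F [ 0.39  0.45 -1.08] q6 -0.64 tool z [-0.  0. -1.]
```

View pics/c10.png

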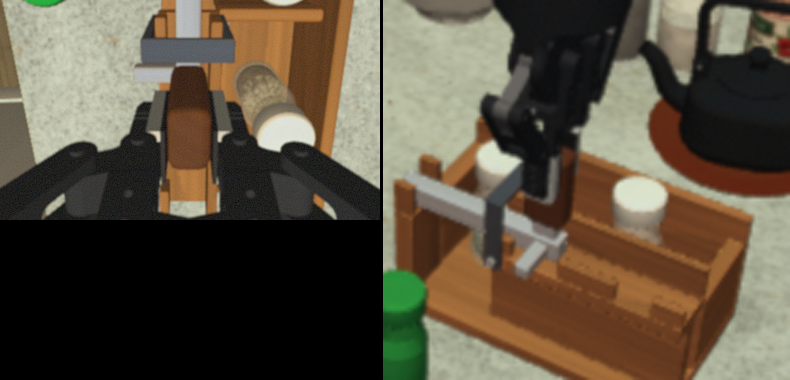

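Call:
move_arm --pt "0 0 0.1 0 1.2" --pt "0 0 0.1 0 4" --pt "0 0 0.1 0 4" --pt "0 0 0.1 0 4" --pt "0 0 0.1 0 4"

```text
t: 8.52
tool_pos: [0.4583, -0.2783, 0.1156]
tool_rot: [-2.268, -2.174, -0.0]
contact_force: [-0.4, -0.4, 0.3]
opening: 0.0399
```

```bash
python3 look.py 11
```

```text
t 8.625 pos [ 0.4583 -0.2782  0.1156] shift cm [-6.63 -0.2  -2.84] twist -0.04 open 0.04 F [ 0.58 -0.51 -0.04] q6 -0.64 tool z [ 0.  0. -1.]
```

View pics/c11.png

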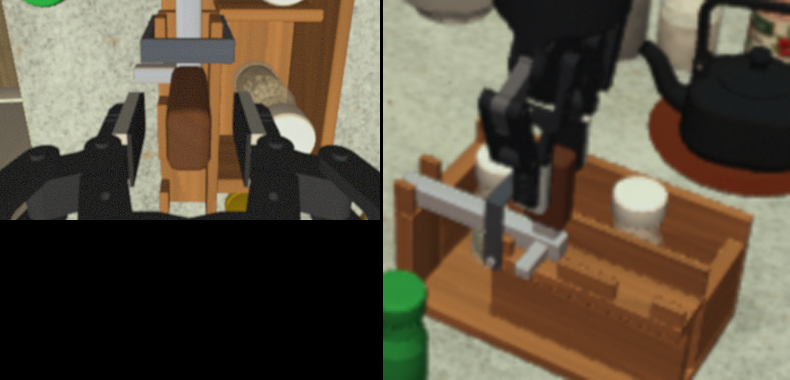

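Released, so I'll lift straight up and away.

Call:
move_arm --pt "0 0 -2 0 4" --pt "0 0 -5 0 4" --pt "0 0 -9 0 4" --pt "-3 0 -12 0 4" --pt "-8 0 -13 0 4"

```text
t: 9.25
tool_pos: [0.4564, -0.3593, 0.2512]
tool_rot: [2.26, 2.172, 0.001]
contact_force: [0.4, 0.2, 0.5]
opening: 0.0402
```

```bash
python3 look.py 12; python3 - <<'E'
from h import *
for n in("top",):
    d=get_image(n);cv2.imwrite("pics/top12.png",cv2.cvtColor(d["image"],cv2.COLOR_RGB2BGR))
S=get_image("scene");p=[.4904,-.2804,-.0414]
def z(X):
    q=proj(S,world(p,np.array(X)/1e3));return np.c_[(q[:,0]-290)*6,(q[:,1]-200)*5.4].round(0).tolist()
print("home: bar end",z([[-42,-14,96],[-28,-14,96]]),"tip",z([[-42,102,96],[-28,102,96]]))
a=cv2.imread("pics/scene12.png")[200:310,290:410];cv2.imwrite("pics/s12z.png",cv2.resize(a,(720,594),interpolation=cv2.INTER_CUBIC))
E
```

```text
t 9.35 pos [ 0.4552 -0.3624  0.2496] shift cm [ 1.84 -0.29 10.55] twist -0.24 open 0.0398 F [ 0.33 -0.48  1.05] q6 -0.75 tool z [ 0.003 -0.005 -1.   ]
home: bar end [[448.0, 383.0], [472.0, 357.0]] tip [[93.0, 254.0], [119.0, 230.0]]
```

View pics/s12z.png

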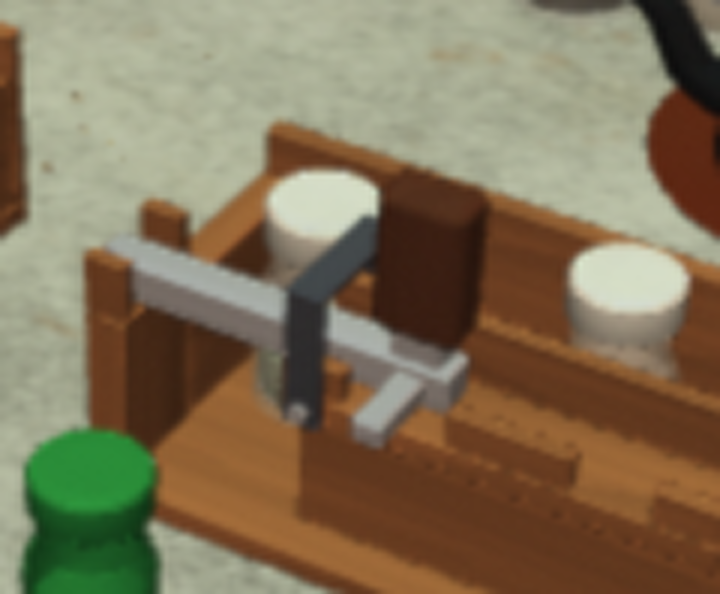

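View pics/scene12.png

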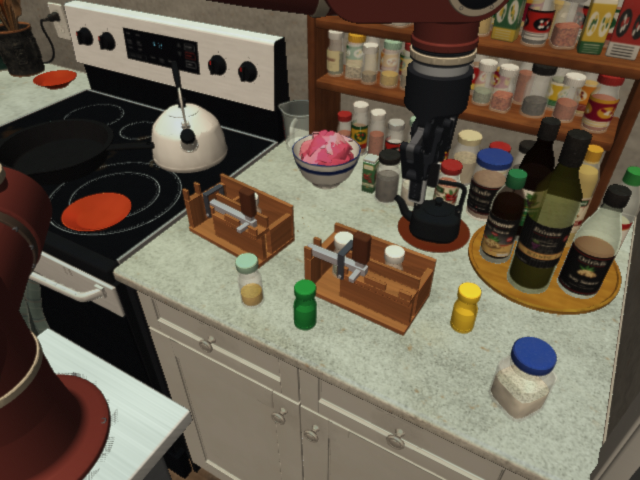

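View pics/wrist12.png

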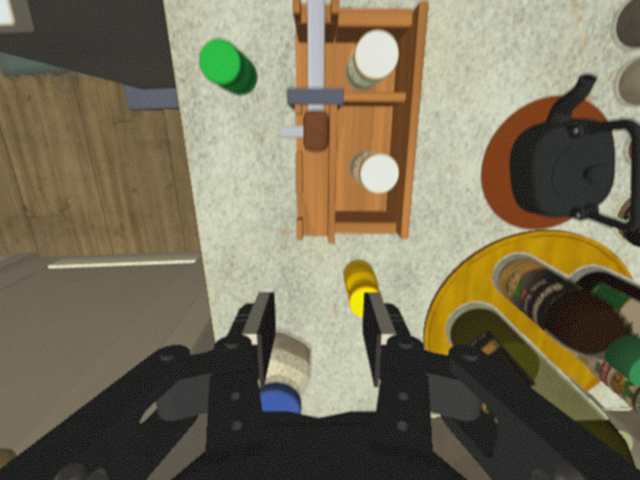

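The bolt is home: the pin is down in the second notch, the tip is in the fork, and the bar end matches the home prediction within 1 px. I'll hand it in.

```bash
python3 - <<'E'
from station import order
print(order.finish_job())
E
```

```text
the job is handed in; nothing more can be done
None
```

I shut the bolt of the right-hand stand, the one with the jar in its left-end stall, and handed the job in at about 9.5 s. I pinched the bolt by its grip, lifted it 18 mm, slid it 64 mm over the hump, lowered it into the second notch, let go and backed the arm away.

**Last checks:** The final scene picture shows the cross pin down in the second notch and the tip in the fork. The bar end is within about 1 px of where it should be when fully home. The stall jar, the other stand and its bolt look unmoved by eye. Measured contact forces, read after each move, stayed around 2 N or less.

**What disagreed:**
- **Fingertip height:** in two cameras the fingertips stood about 30 mm higher than the stated TCP and nose length implied. I set the gripping height from the pictures, at a TCP height of about 0.115 m instead of the nominal 0.144 m.
- **Wrist camera:** it differed from the other cameras by about 3–4 mm. That was within the room I had, and it didn't affect the result.

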